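# Close up the findings chest

## Robot

A 6-joint arm with a two-finger parallel gripper is mounted at the origin on the work surface. World frame = base frame: x ahead of the robot, y to its left, z up, the work surface at z = 0. Lengths are in m, angles in rad, forces in N, time in s.
With the tool pointing down it reaches from about 0.425 to 0.95 m from the base axis. Payload 3.5 kg.
Tool frame: the origin (TCP) lies on the centre line of the jaws, within the pads' length; the fingertips stand 25 mm ahead of it and the grasp point (between the pads) lies 6 mm ahead of it; y points along the fingers, z is the direction in which the jaws open and shut, and the axes are right-handed (so a half turn about y gives the same grasp; the last joint's range is limited). The gripper opens to 85 mm and grips with 20 to 120 N. Pads are 22 mm wide; open, the fingers measure 114 mm over their backs; the gripper's body (76 mm by 85 mm) begins 54 mm behind the grasp point. The pads swing forward as they close: fully open they stand 13 mm farther back than shut.
Start: joints at [1.09, 0.286, 1.577, -0, 1.279, -0.15], TCP at [0.219, 0.638, 0.256] pointing down, gripper open.
Joint ranges: [-2.77, 2.77], [-0.9, 2.22], [0.21, 2.48], [-1.53, 4.67], [0.24, 2.81], [-2.84, 2.84]. Speed limits (rad/s): [2.79, 2.79, 3.14, 3.14, 3.14, 3.14].

## Interface

Orientations are given as a unit quaternion [x, y, z, w].
In Python, from plant import ctrl gives the robot as it stands.
- The arm moves only by the tool arm_command, never from a script. Its argument "steps" is a list of rows, each an object with "hand": the opening, from 0 (shut) to 1 (fully open); "travel": the shift along the tool's x, y, z in units of 0.3 m (1.0 is 0.3 m), a list of three; "rotation": the turn, a rotation vector about the tool's x, y, z in units of 30 degrees (1.0 is 30 degrees), a list of three. A call has 1 to 20 rows; each row shifts and turns the pose as measured when the row begins, along the tool's axes as they then stand; what a row does not reach is not made up. A row lasts 1/8 s, in which the tool goes at most 62.5 mm and 10.7 degrees, less where a joint would pass 70% of its speed; a pose out of reach is approached as far as the arm can. A call with a number of a shift or a turn outside -1 to 1 is refused whole. A call with a gripper value outside its range is refused whole. The fingers move at their own pace and stop on an object; "grip_force" is the grip in N (left out, the last holds). Time passes only in rows, so rows that do not move let the fingers close. It gives the time, the measured TCP pose, the force and the opening at its end, in the units of the state.
- ctrl.get_state(): the state, without advancing time (a new reading comes with each control period).
- ctrl.read_camera(name): name is "scene" or "top"; returns (picture, depth): 384x512x3 uint8, blue, green, red; 384x512 float32, m along the optical axis (not along the pixel's ray), 0 where there is no reading.
- ctrl.camera_params(name): a dict with "fx", "fy", "cx", "cy" (pixels), "extrinsics" (4x4, takes a point from camera to world coordinates). Camera axes: x right, y down, z forward; pixel columns grow to the right and rows downward; lengths in m; the calibration is good to about 2 mm. A picture is of the moment at which its call begins. camera_params takes no time and is no camera call.
- ctrl.sign_off(): hands the job in, once; it reports no verdict.
Trained networks look in the newest picture that a camera, given by its name, has taken for a name from the list of things; names that differ only in an ending like _2 or _b are one class to them, and where a whole thing is asked for, a point or a joint stands for the part that bears it (a point fixed in the world has none). Each returns a list of dicts, best first, with "score" (0 to 1); they miss things now and then, are a little off and sometimes report something else, mostly with a low value. They report only what shows in the picture. A call takes as long as a camera call.
- ctrl.masks_of(camera, thing): "region" (384x512 bool, what is visible of it) and "at" ([column, row] in pixels, amid what is visible of it).
The state is a dict: "time": time; "qpos": joint angles; "dq": joint speeds; "joint_efforts": joint torques, N m; "eef_pos": TCP position; "tcp_rot": TCP orientation; "contact_force": force on the tool from outside, world axes, zero at the start; "wrist_torque": the same for the moment, N m; "opening": opening from 0.0 (shut) to 1.0 (fully open).
Only numpy, scipy, OpenCV 4.12 (cv2) and the standard library are available. Lean on these libraries where they do the work, as an engineer would, in place of code of your own. Each camera call takes 0.05 s, during which the arm holds its last target.

## Task

Close up the small wooden findings chest on the jeweller's bench: with the fingertips, push both drawers fully home and press the half-open lid down until it is shut. Do not lift the chest or shove it along the bench, and leave the bench block, the jar and the pliers where they are.

Things in the scene. Friction and masses are not known exactly. Their poses are not given: they have to be found in the camera images.
- chest: Dark wooden chest, 150 (x) x 260 (y) x 74 mm high (82 with the lid shut), 3 to 4.5 kg, loose on rubber feet: a hard push slides it. Origin at the centre of its underside, z up, y to the left seen from the robot; the -x side is the front, turned roughly to the robot. A lidded ring tray on top, two drawers side by side below.
- left_drawer (a joint): How far the left (+y) drawer stands out, in m: 0 = fully home at its stop. Slides along the chest's x, about 1.5 N of friction, stays where left. An open box 30 mm high behind a wooden front panel 122 mm wide, 44 high (8 to 52 mm above the bench), 8 thick, whose outer face is 83 mm in front of the chest's origin when home.
- right_drawer (a joint): The same for the right drawer (-y side of the chest), of the same shape and size.
- left_drawer_pull (a point): Centre of the outer (-x) face of the left drawer's brass pull: a solid block 44 mm wide, 16 high, 12 proud of the middle of the front panel, 32 mm above the bench. Moves with the drawer; axes as the chest's. When home it is 95 mm in front of the chest's origin and 63 mm to its left.
- right_drawer_pull (a point): The same point on the right drawer's pull (63 mm to the right of the chest's origin).
- lid (a joint): Opening angle of the lid in rad: 0 = shut flat on the chest. A wooden board 158 (front to back) x 260 x 8 mm, 0.2 kg, hinged along the chest's rear top edge (75 mm behind the origin, 74 mm above the bench, at the board's underside). A stiff hinge (0.25 N m) holds it at any angle; it does not fall.
- lid_edge (a point): Middle of the lid's free (front) edge on its upper face, 158 mm from the hinge line and 8 mm above the board's underside. Its axes turn with the lid: x along the board from the free edge to the hinge, y along the edge, z out of the upper face.
- bench_block: Bystander: dark steel block 64 x 64 x 30 mm lying beside the chest; origin at the centre of its underside.
- jar: Bystander: small capped glass jar, 48 mm in diameter, 65 mm high, standing beside the chest; origin at the centre of its underside.
- pliers: Bystander: red-handled pliers lying flat on the bench out to one side, about 130 mm long, 14 mm high; origin under the pivot, x along the jaws.

How it is judged:
At the end, for the whole second after the job is handed in: Both drawers are within 4 mm of fully home, the lid is within 0.03 rad of shut, and the chest stands flat and still within 30 mm of where it was, and so do the bench block, jar and pliers (value of joint each of left_drawer, right_drawer below 0.004 m and value of joint lid below 0.03 rad and distance of each of chest, bench_block, jar, pliers from where it was at the start of the episode below 0.03 m and height (world z) of chest below 0.006 m and angle between chest's own z axis and vertical below 0.03 rad and linear speed of chest below 0.01 m/s); the robot touches nothing.
It fails at once if the chest is shoved more than 30 mm along the bench (distance of chest from where it was at the start of the episode above 0.03 m).
It fails at once if the chest is lifted or tipped (height (world z) of chest above 0.015 m or angle between chest's own z axis and vertical above 0.12 rad).
It fails at once if the robot lifts, knocks over or moves the bench block by more than 30 mm (distance of bench_block from where it was at the start of the episode above 0.03 m or angle between bench_block's own z axis and vertical above 0.5 rad).
It fails at once if the robot lifts, knocks over or moves the jar by more than 30 mm (distance of jar from where it was at the start of the episode above 0.03 m or angle between jar's own z axis and vertical above 0.5 rad).
It fails at once if the robot lifts, knocks over or moves the pliers by more than 30 mm (distance of pliers from where it was at the start of the episode above 0.03 m or angle between pliers's own z axis and vertical above 0.5 rad).
It also fails if it takes over 53 s, if anything falls off the work surface, if the arm or the gripper's body presses on something with over 40 N, if the wrist force passes 120 N, or if a joint passes its speed limit or range.

## Working session

There is one attempt and no reset: what is moved stays moved. The work goes in short steps, Python scripts to look and compute and a tool call to move; the robot and the scene stay as the last step left them, time stands still between calls to the robot, and variables do not carry over. Pictures are saved under pics/ and viewed, and the job is handed in when it is done.

Besides the shell and the picture viewer there is one more tool, called after "Request:" as a command line: name --argument value ..., lists and objects as JSON in quotes. arm_command: Moves the arm, as the interface text tells. Shifts and turns lie within -1 to 1; 1 stands for 0.3 m of shift or 30 degrees of turn. Its arguments: {"type":"object","properties":{"steps":{"type":"array","items":{"type":"object","properties":{"hand":{"type":"number"},"travel":{"type":"array","items":{"type":"number","minimum":-1,"maximum":1}},"rotation":{"type":"array","items":{"type":"number","minimum":-1,"maximum":1}}}}},"grip_force":{"type":"number"}},"required":["steps"]}

```bash
mkdir -p pics; ls; cat > h.py <<'E'
from plant import ctrl
import numpy as np, cv2
from scipy.spatial.transform import Rotation as R
def cloud(name,d):
    p=ctrl.camera_params(name);T=np.array(p["extrinsics"])
    v,u=np.mgrid[0:384,0:512]
    P=np.stack([(u-p["cx"])*d/p["fx"],(v-p["cy"])*d/p["fy"],d],-1)
    return P@T[:3,:3].T+T[:3,3]
E
python3 - <<'E'
from h import *
s=ctrl.get_state();print(s)
for n in("scene","top"):
    im,d=ctrl.read_camera(n);cv2.imwrite(f"pics/{n}0.png",im);np.save(f"{n}0.npy",d)
    print(n,np.array(ctrl.camera_params(n)["extrinsics"]).round(3).tolist())
print(R.from_quat(s["tcp_rot"]).as_matrix().round(3))
E
```

```text
pics
{'time': 0.0, 'qpos': array([ 1.09003353e+00,  2.87211757e-01,  1.57816858e+00,  3.19936323e-07,
        1.27859449e+00, -1.49989341e-01]), 'dq': array([-0.00019036,  0.00156611,  0.00090604, -0.0013142 ,  0.00048314,
       -0.00016276]), 'joint_efforts': array([ 1.27270316e-03, -4.05990601e+01, -2.92620957e+01, -8.34285038e-05,
        5.88796043e-03,  6.84301149e-07]), 'eef_pos': array([0.21891044, 0.63788897, 0.25492093]), 'tcp_rot': array([ 0.69825829, -0.11667496,  0.11615228, -0.69665698]), 'contact_force': array([-0.03953486, -0.62086234, -0.3560424 ]), 'wrist_torque': array([-0.05377055, -0.00037952,  0.00104139]), 'opening': 1.001206134185381}
scene [[-0.244, 0.708, -0.663, 1.218], [0.97, 0.187, -0.157, 0.098], [0.013, -0.681, -0.732, 0.817], [0.0, 0.0, 0.0, 1.0]]
top [[0.02, -0.996, 0.091, 0.445], [-1.0, -0.019, 0.017, -0.089], [-0.015, -0.091, -0.996, 1.189], [0.0, 0.0, 0.0, 1.0]]
[[ 0.946 -0.001  0.325]
 [-0.325 -0.002  0.946]
 [-0.    -1.    -0.002]]
```

View pics/scene0.png

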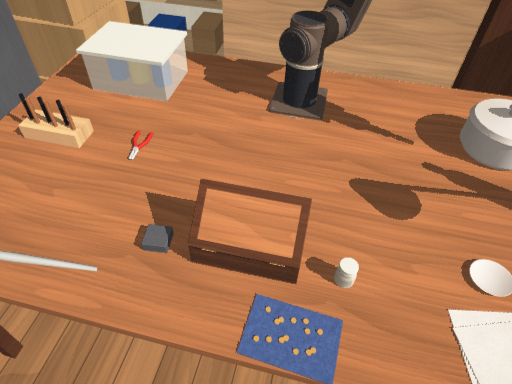

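View pics/top0.png

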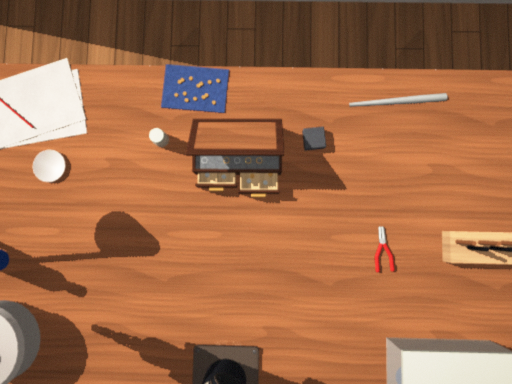

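```bash
python3 - <<'E'
from h import *
for cam in("top","scene"):
    d=np.load(f"{cam}0.npy");C=cloud(cam,d)
    for t in["chest","left_drawer","right_drawer","left_drawer_pull","right_drawer_pull","lid","lid_edge","bench_block","jar","pliers"]:
        r=ctrl.masks_of(cam,t)
        for x in r[:2]:
            m=x["region"]&(d>0);P=C[m]
            print(cam,t,round(x["score"],2),x["at"],m.sum(),np.percentile(P,[2,50,98],axis=0).round(3).tolist() if m.sum() else None)
            if x is r[0]: np.save(f"m_{cam}_{t}.npy",x["region"])
print(ctrl.get_state()["time"])
E
```

```text
top chest 0.59 [236.3, 152.2] 6374 [[0.55, -0.143, 0.014], [0.644, -0.025, 0.091], [0.75, 0.103, 0.178]]
top left_drawer 0.86 [217.8, 179.3] 643 [[0.554, -0.015, 0.002], [0.581, 0.041, 0.026], [0.606, 0.095, 0.056]]
top right_drawer 0.89 [259.4, 185.5] 817 [[0.538, -0.138, 0.011], [0.574, -0.085, 0.019], [0.607, -0.032, 0.053]]
top left_drawer_pull 0.96 [218.5, 181.7] 597 [[0.551, -0.014, 0.002], [0.58, 0.039, 0.023], [0.605, 0.093, 0.054]]
top right_drawer_pull 0.59 [258.5, 184.9] 836 [[0.538, -0.138, 0.011], [0.575, -0.087, 0.02], [0.607, -0.032, 0.054]]
top lid 0.8 [236.5, 137.8] 3517 [[0.633, -0.146, 0.081], [0.688, -0.021, 0.138], [0.754, 0.104, 0.179]]
top lid_edge 0.86 [236.6, 137.3] 3452 [[0.633, -0.145, 0.084], [0.687, -0.021, 0.138], [0.754, 0.103, 0.179]]
top lid_edge 0.6 [217.4, 181.2] 665 [[0.551, -0.014, 0.001], [0.581, 0.042, 0.026], [0.606, 0.097, 0.058]]
top bench_block 0.62 [315.1, 138.1] 474 [[0.685, -0.281, 0.011], [0.716, -0.248, 0.029], [0.749, -0.218, 0.034]]
top bench_block 0.2 [215.8, 179.6] 610 [[0.554, -0.014, 0.011], [0.581, 0.04, 0.025], [0.606, 0.094, 0.
[... 172 characters left out ...]
387, -0.455, 0.01], [0.452, -0.437, 0.016]]
scene chest 0.74 [249.8, 229.4] 9586 [[0.638, -0.146, 0.013], [0.711, -0.017, 0.119], [0.756, 0.103, 0.177]]
scene lid 0.9 [247.7, 223.2] 7969 [[0.638, -0.146, 0.081], [0.698, -0.017, 0.129], [0.756, 0.104, 0.177]]
scene lid_edge 0.91 [246.1, 222.7] 7972 [[0.638, -0.145, 0.081], [0.698, -0.017, 0.129], [0.756, 0.103, 0.177]]
scene bench_block 0.75 [155.5, 236.8] 679 [[0.689, -0.281, 0.007], [0.727, -0.247, 0.03], [0.752, -0.219, 0.033]]
scene jar 0.7 [349.3, 270.2] 533 [[0.692, 0.196, 0.006], [0.722, 0.216, 0.058], [0.733, 0.238, 0.067]]
scene pliers 0.49 [137.5, 143.8] 242 [[0.326, -0.49, -0.001], [0.388, -0.456, 0.01], [0.455, -0.439, 0.015]]
1.1
```

The scene view shows the lid half open, with the block left of the chest in the picture (155,237) and the jar to its right (348,272). The top view shows both drawers open toward the robot, with pulls at about (216,189) and (259,195). Next I fit the chest pose.

```bash
python3 - <<'E'
from h import *
im=cv2.imread("pics/top0.png")
cv2.imwrite("pics/topcrop.png",cv2.resize(im[100:210,140:340],None,fx=4,fy=4,interpolation=cv2.INTER_CUBIC))
for cam in("top","scene"):
    d=np.load(f"{cam}0.npy");C=cloud(cam,d)
    m=np.load(f"m_{cam}_lid.npy");m=cv2.erode(m.astype(np.uint8),np.ones((5,5)))>0
    P=C[m&(d>0)];
    for _ in range(5):
        c=P.mean(0);n=np.linalg.svd(P-c,full_matrices=False)[2][2];n*=np.sign(n[2]);P=P[abs((P-c)@n)<.004]
    print(cam,"lid n",n.round(3),"tilt",np.arccos(n[2]),"yaw of -n_xy",np.arctan2(-n[1],-n[0]),"c",c.round(3))
    m=np.load(f"m_{cam}_lid.npy");P=C[m&(d>0)]
    r,_,_=0,0,0
    rect=cv2.minAreaRect(P[:,:2].astype(np.float32));print(rect)
C=cloud("top",np.load("top0.npy"))
for s in("left","right"):
    m=np.load(f"m_top_{s}_drawer.npy");P=C[m]
    Q=P[(P[:,2]>.044)&(P[:,2]<.06)&(P[:,0]<.59)];
    print(s,len(Q),np.percentile(Q,[2,50,98],axis=0).round(3).tolist())
    if len(Q)>10: print(np.polyfit(Q[:,1],Q[:,0],1))
    Q=P[(P[:,2]>.033)&(P[:,2]<.044)&(P[:,0]<.58)];print(" pull",np.percentile(Q,[2,50,98],axis=0).round(3).tolist() if len(Q) else 0)
for v in range(165,202,1): print(v,C[v,216].round(3),C[v,259].round(3))
E
```

```text
top lid n [0.627 0.009 0.779] tilt 0.6781238508136669 yaw of -n_xy -3.1271166464233615 c [ 0.689 -0.021  0.137]
((0.7061707973480225, -0.010344669222831726), (0.15047942101955414, 0.30625131726264954), 0.058649733662605286)
scene lid n [0.629 0.012 0.778] tilt 0.6800124634233767 yaw of -n_xy -3.1229015898490595 c [ 0.698 -0.018  0.13 ]
((0.6152406334877014, -0.052753642201423645), (0.2896188199520111, 0.33055466413497925), 1.0976250171661377)
left 137 [[0.563, -0.015, 0.045], [0.568, 0.039, 0.051], [0.581, 0.098, 0.056]]
[-0.02886531  0.56911586]
 pull [[0.551, -0.018, 0.034], [0.562, 0.039, 0.039], [0.578, 0.096, 0.044]]
right 128 [[0.546, -0.139, 0.044], [0.551, -0.081, 0.05], [0.563, -0.028, 0.055]]
[0.02594672 0.55409914]
 pull [[0.535, -0.138, 0.035], [0.547, -0.085, 0.041], [0.575, -0.032, 0.044]]
165 [0.622 0.038 0.064] [ 0.624 -0.087  0.064]
166 [0.619 0.038 0.064] [ 0.622 -0.087  0.061]
167 [0.617 0.039 0.06 ] [ 0.618 -0.087  0.062]
168 [0.613 0.039 0.06 ] [ 0.616 -0.087  0.061]
169 [0.609 0.037 0.073] [ 0.611 -0.087  0.075]
170 [0.606 0.037 0.073] [ 0.608 -0.087  0.073]
171
[... 774 characters left out ...]
 0.565 -0.088  0.015]
188 [0.557 0.039 0.039] [ 0.559 -0.088  0.045]
189 [0.554 0.039 0.041] [ 0.556 -0.088  0.041]
190 [0.551 0.039 0.037] [ 0.552 -0.088  0.054]
191 [ 0.551  0.043 -0.001] [ 0.549 -0.088  0.05 ]
192 [ 0.548  0.043 -0.   ] [ 0.547 -0.088  0.04 ]
193 [ 0.545  0.043 -0.001] [ 0.544 -0.089  0.039]
194 [ 0.542  0.043 -0.   ] [ 0.541 -0.089  0.04 ]
195 [ 0.539  0.043 -0.003] [ 0.538 -0.089  0.04 ]
196 [0.536 0.043 0.001] [ 0.535 -0.089  0.039]
197 [ 0.533  0.043 -0.003] [ 0.536 -0.089 -0.002]
198 [0.53  0.042 0.003] [ 0.532 -0.089 -0.001]
199 [0.527 0.043 0.   ] [ 0.529 -0.089 -0.   ]
200 [0.524 0.042 0.002] [ 0.526 -0.089  0.001]
201 [ 0.521  0.043 -0.001] [ 0.523 -0.089  0.   ]
```

View pics/topcrop.png

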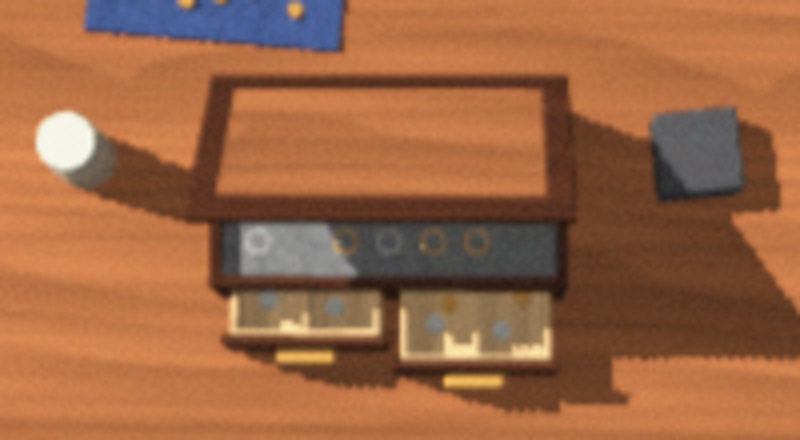

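Fit: the chest yaw is about +0.015 rad and its front face is at x≈0.602 (origin ≈ 0.677, -0.022). The lid is open about 0.68 rad. Pull faces are at x≈0.550 (left) and x≈0.535 (right), so the drawers are out about 32 and 47 mm. Plan: shut the lid first with shut, vertical fingers, then push the two pulls. First move: shut the fingers and turn the jaws to lie along y.

Request:
arm_command --steps '[{"hand": 0, "travel": [0, 0, 0], "rotation": [0, -0.33, 0]}, {"hand": 0, "travel": [0, 0, 0], "rotation": [0, -0.33, 0]}, {"hand": 0, "travel": [0, 0, 0], "rotation": [0, 0, 0]}]' --grip_force 40

```text
time: 1.48
eef_pos: [0.2192, 0.6384, 0.2563]
tcp_rot: [0.707, 0.008, -0.008, -0.707]
contact_force: [-0.0, -0.1, -0.4]
opening: 0.378
```

```bash
cat >> h.py <<'E'
def delta(target,zdir=None):
    s=ctrl.get_state();M=R.from_quat(s["tcp_rot"]).as_matrix()
    print("t",round(s["time"],2),"p",s["eef_pos"].round(4),"F",s["contact_force"].round(1),"op",round(s["opening"],2))
    print(M.round(3).tolist())
    # want y down, z along (-sin.015,cos.015)
    a=.015;z=np.array([-np.sin(a),np.cos(a),0]);y=np.array([0,0,-1.]);W=np.stack([np.cross(y,z),y,z],1)
    print("rot units",(R.from_matrix(M.T@W).as_rotvec(degrees=True)/30).round(3))
    if target is not None: print("travel units",(M.T@(np.array(target)-s["eef_pos"])/.3).round(3))
E
python3 -c "
from h import *
delta([.645,-.022,.26])"
```

```text
t 1.48 p [0.2192 0.6384 0.2563] F [-0.  -0.1 -0.4] op 0.38
[[1.0, 0.0, -0.024], [0.024, -0.0, 1.0], [0.0, -1.0, -0.0]]
rot units [0.    0.016 0.   ]
travel units [ 1.367 -0.012 -2.234]
```

Request:
arm_command --steps '[{"hand": 0, "travel": [0.1, 0, -0.16], "rotation": [0, 0, 0]}, {"hand": 0, "travel": [0.1, 0, -0.16], "rotation": [0, 0, 0]}, {"hand": 0, "travel": [0.1, 0, -0.16], "rotation": [0, 0, 0]}, {"hand": 0, "travel": [0.1, 0, -0.16], "rotation": [0, 0, 0]}, {"hand": 0, "travel": [0.1, 0, -0.16], "rotation": [0, 0, 0]}, {"hand": 0, "travel": [0.1, 0, -0.16], "rotation": [0, 0, 0]}, {"hand": 0, "travel": [0.1, 0, -0.16], "rotation": [0, 0, 0]}, {"hand": 0, "travel": [0.1, 0, -0.16], "rotation": [0, 0, 0]}, {"hand": 0, "travel": [0.1, 0, -0.16], "rotation": [0, 0, 0]}, {"hand": 0, "travel": [0.1, 0, -0.16], "rotation": [0, 0, 0]}, {"hand": 0, "travel": [0.1, 0, -0.16], "rotation": [0, 0, 0]}, {"hand": 0, "travel": [0.1, 0, -0.16], "rotation": [0, 0, 0]}, {"hand": 0, "travel": [0, 0, 0], "rotation": [0, 0, 0]}, {"hand": 0, "travel": [0, 0, 0], "rotation": [0, 0, 0]}]'

```text
time: 3.22
eef_pos: [0.5945, 0.0476, 0.2591]
tcp_rot: [-0.706, 0.004, -0.01, 0.709]
contact_force: [0.0, 0.6, -0.4]
opening: 0.002
```

```bash
python3 -c "
from h import *
delta([.645,-.022,.24])"
```

```text
t 3.23 p [0.5945 0.0476 0.2591] F [ 0.   0.6 -0.4] op 0.0
[[1.0, 0.009, 0.019], [-0.019, 0.004, 1.0], [0.009, -1.0, 0.004]]
rot units [-0.008 -0.066  0.017]
travel units [ 0.172  0.064 -0.229]
```

Request:
arm_command --steps '[{"hand": 0, "travel": [0.086, 0, -0.115], "rotation": [0, -0.066, 0.017]}, {"hand": 0, "travel": [0.086, 0.03, -0.115], "rotation": [0, 0, 0]}, {"hand": 0, "travel": [0, 0.04, 0], "rotation": [0, 0, 0]}, {"hand": 0, "travel": [0, 0.04, 0], "rotation": [0, 0, 0]}, {"hand": 0, "travel": [0, 0.02, 0], "rotation": [0, 0, 0]}, {"hand": 0, "travel": [0, 0, 0], "rotation": [0, 0, 0]}]'

```text
time: 3.98
eef_pos: [0.6438, -0.0133, 0.2186]
tcp_rot: [-0.705, -0.007, 0.008, 0.709]
contact_force: [0.8, -0.1, 0.4]
opening: 0.002
```

```bash
python3 - <<'E'
from h import *
delta([.645,-.022,.107])
im,d=ctrl.read_camera("scene");cv2.imwrite("pics/s1.png",im[100:320,100:400].repeat(2,0).repeat(2,1))
E
```

```text
t 3.98 p [ 0.6438 -0.0133  0.2186] F [ 0.8 -0.1  0.4] op 0.0
[[1.0, -0.002, -0.022], [0.022, 0.006, 1.0], [-0.001, -1.0, 0.006]]
rot units [-0.012  0.014 -0.003]
travel units [ 0.004  0.372 -0.031]
```

View pics/s1.png

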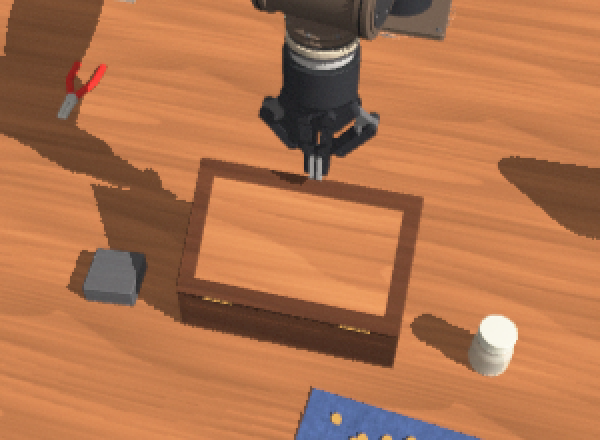

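The closed fingertips (about 315,178 in the crop) hang just above the lid's front strip, near the middle. Pressing down in small steps.

Request:
arm_command --steps '[{"hand": 0, "travel": [0, 0.03, 0]}, {"hand": 0, "travel": [0, 0.03, 0]}, {"hand": 0, "travel": [0, 0.03, 0]}, {"hand": 0, "travel": [0, 0.03, 0]}, {"hand": 0, "travel": [0, 0.03, 0]}, {"hand": 0, "travel": [0, 0.03, 0]}]'

```text
$.steps[0]: bad value
```

Request:
arm_command --steps '[{"hand": 0, "travel": [0, 0.03, 0], "rotation": [0, 0, 0]}, {"hand": 0, "travel": [0, 0.03, 0], "rotation": [0, 0, 0]}, {"hand": 0, "travel": [0, 0.03, 0], "rotation": [0, 0, 0]}, {"hand": 0, "travel": [0, 0.03, 0], "rotation": [0, 0, 0]}, {"hand": 0, "travel": [0, 0.03, 0], "rotation": [0, 0, 0]}, {"hand": 0, "travel": [0, 0.03, 0], "rotation": [0, 0, 0]}]'

```text
time: 4.78
eef_pos: [0.6451, -0.0129, 0.1641]
tcp_rot: [-0.705, -0.009, 0.007, 0.709]
contact_force: [-0.6, 0.2, 1.1]
opening: -0.004
```

Request:
arm_command --steps '[{"hand": 0, "travel": [0, 0.03, 0], "rotation": [0, 0, 0]}, {"hand": 0, "travel": [0, 0.03, 0], "rotation": [0, 0, 0]}, {"hand": 0, "travel": [0, 0.03, 0], "rotation": [0, 0, 0]}, {"hand": 0, "travel": [0, 0.03, 0], "rotation": [0, 0, 0]}, {"hand": 0, "travel": [0, 0.02, 0], "rotation": [0, 0, 0]}]'

```text
time: 5.4
eef_pos: [0.6445, -0.0126, 0.1182]
tcp_rot: [-0.705, -0.008, 0.008, 0.709]
contact_force: [-1.1, -0.2, 0.5]
opening: 0.002
```

```bash
python3 - <<'E'
from h import *
delta([.645,-.022,.107])
im,d=ctrl.read_camera("scene");cv2.imwrite("pics/s2.png",im[100:320,100:400].repeat(2,0).repeat(2,1))
E
```

```text
t 5.4 p [ 0.6445 -0.0126  0.1182] F [-1.1 -0.2  0.5] op 0.0
[[1.0, 0.001, -0.023], [0.023, 0.006, 1.0], [0.001, -1.0, 0.006]]
rot units [-0.011  0.014  0.002]
travel units [ 0.001  0.037 -0.031]
```

View pics/s2.png

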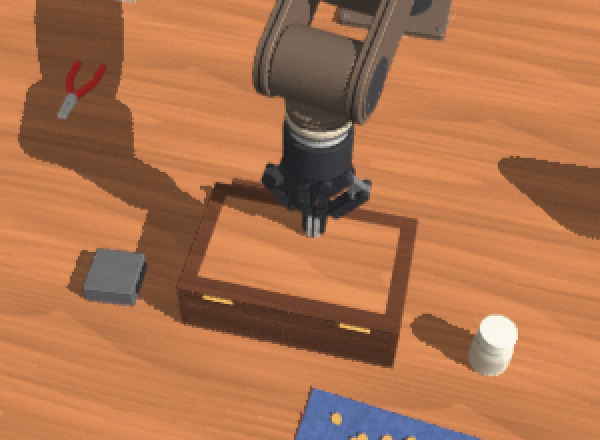

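The lid is nearly flat, with the tips on it at about (313,232) in the crop. About 11 mm remains.

Request:
arm_command --steps '[{"hand": 0, "travel": [0, 0.02, 0], "rotation": [0, 0, 0]}, {"hand": 0, "travel": [0, 0.01, 0], "rotation": [0, 0, 0]}]'

```text
time: 5.7
eef_pos: [0.6443, -0.0126, 0.108]
tcp_rot: [-0.705, -0.008, 0.008, 0.709]
contact_force: [-0.7, 0.1, 1.4]
opening: 0.004
```

Request:
arm_command --steps '[{"hand": 0, "travel": [0, 0.01, 0], "rotation": [0, 0, 0]}]'

```text
time: 5.82
eef_pos: [0.6445, -0.0126, 0.1069]
tcp_rot: [-0.705, -0.008, 0.008, 0.709]
contact_force: [-7.7, 0.6, 17.7]
opening: -0.001
```

Request:
arm_command --steps '[{"hand": 0, "travel": [0, 0.01, 0], "rotation": [0, 0, 0]}]'

```text
time: 5.95
eef_pos: [0.6446, -0.0126, 0.1069]
tcp_rot: [-0.705, -0.007, 0.009, 0.709]
contact_force: [-8.2, 0.7, 15.4]
opening: -0.001
```

The lid is on its stop: z stays at 0.107 and the force rises to 16 N. Backing off and moving in front of the right pull.

Request:
arm_command --steps '[{"hand": 0, "travel": [0, -0.1, 0], "rotation": [0, 0, 0]}, {"hand": 0, "travel": [0, -0.1, 0], "rotation": [0, 0, 0]}, {"hand": 0, "travel": [-0.15, 0, -0.08], "rotation": [0, 0, 0]}, {"hand": 0, "travel": [-0.15, 0, -0.08], "rotation": [0, 0, 0]}, {"hand": 0, "travel": [-0.15, 0, -0.06], "rotation": [0, 0, 0]}, {"hand": 0, "travel": [0, 0, 0], "rotation": [0, 0, 0]}, {"hand": 0, "travel": [0, 0, 0], "rotation": [0, 0, 0]}]'

```text
time: 6.82
eef_pos: [0.5101, -0.0838, 0.1702]
tcp_rot: [-0.706, -0.011, 0.006, 0.708]
contact_force: [0.3, -0.6, 0.4]
opening: 0.002
```

```bash
python3 - <<'E'
from h import *
delta([.498,-.087,.05])
d=ctrl.read_camera("scene")
im,D=d;C=cloud("scene",D);r=ctrl.masks_of("scene","lid")
for x in r[:1]:
    m=cv2.erode(x["region"].astype(np.uint8),np.ones((5,5)))>0;P=C[m&(D>0)]
    for _ in range(5):
        c=P.mean(0);n=np.linalg.svd(P-c,full_matrices=False)[2][2];P=P[abs((P-c)@n)<.004]
    print(x["score"],n,c)
im,D=ctrl.read_camera("top");cv2.imwrite("pics/t2.png",cv2.resize(im[100:230,140:340],None,fx=4,fy=4))
E
```

```text
t 6.83 p [ 0.5101 -0.0838  0.1702] F [ 0.3 -0.6  0.4] op 0.0
[[1.0, 0.006, -0.024], [0.024, 0.004, 1.0], [0.006, -1.0, 0.003]]
rot units [-0.007  0.017  0.012]
travel units [-0.043  0.4   -0.011]
0.57 [ 1.28049480e-04 -1.54433265e-03 -9.99998799e-01] [ 0.68251984 -0.01830535  0.08249206]
```

View pics/t2.png

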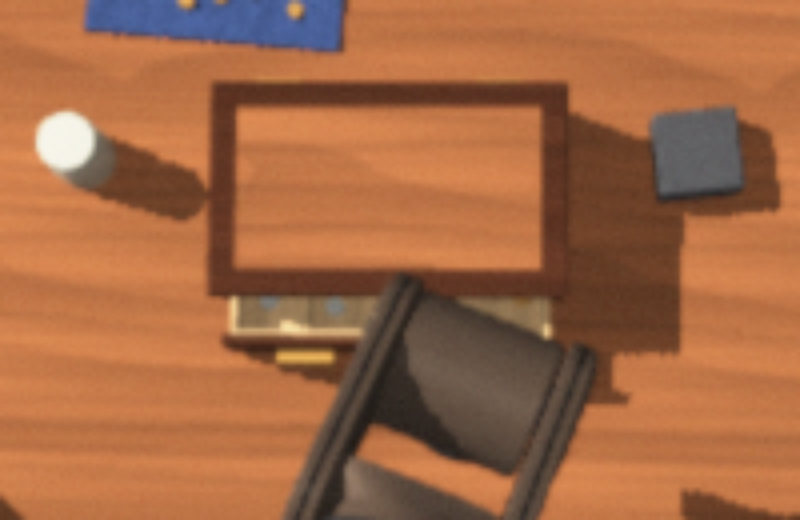

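The lid is flat (tilt 0.002 rad, z=0.082) and the chest has not moved. Lowering in front of the right pull.

Request:
arm_command --steps '[{"hand": 0, "travel": [-0.045, 0, -0.01], "rotation": [0, 0, 0]}, {"hand": 0, "travel": [0, 0.12, 0], "rotation": [0, 0, 0]}, {"hand": 0, "travel": [0, 0.12, 0], "rotation": [0, 0, 0]}, {"hand": 0, "travel": [0, 0.12, 0], "rotation": [0, 0, 0]}, {"hand": 0, "travel": [0, 0.02, 0], "rotation": [0, 0, 0]}, {"hand": 0, "travel": [0, 0, 0], "rotation": [0, 0, 0]}]'

```text
time: 7.72
eef_pos: [0.499, -0.0866, 0.0552]
tcp_rot: [-0.706, -0.013, 0.007, 0.708]
contact_force: [0.8, 0.4, 0.3]
opening: 0.001
```

```bash
python3 - <<'E'
from h import *
delta([.571,-.087,.05])
E
```

```text
t 7.72 p [ 0.499  -0.0866  0.0552] F [0.8 0.4 0.3] op 0.0
[[1.0, 0.008, -0.029], [0.029, 0.002, 1.0], [0.009, -1.0, 0.002]]
rot units [-0.003  0.027  0.016]
travel units [ 0.24   0.019 -0.009]
```

Request:
arm_command --steps '[{"hand": 0, "travel": [0.02, 0.018, 0], "rotation": [0, 0, 0]}, {"hand": 0, "travel": [0.03, 0, 0], "rotation": [0, 0, 0]}, {"hand": 0, "travel": [0.03, 0, 0], "rotation": [0, 0, 0]}, {"hand": 0, "travel": [0.03, 0, 0], "rotation": [0, 0, 0]}, {"hand": 0, "travel": [0.03, 0, 0], "rotation": [0, 0, 0]}, {"hand": 0, "travel": [0.03, 0, 0], "rotation": [0, 0, 0]}]'

```text
time: 8.48
eef_pos: [0.5545, -0.086, 0.0534]
tcp_rot: [0.707, 0.015, -0.007, -0.707]
contact_force: [-1.8, -1.5, -0.6]
opening: -0.009
```

Request:
arm_command --steps '[{"hand": 0, "travel": [0.02, 0, 0], "rotation": [0, 0, 0]}, {"hand": 0, "travel": [0.02, 0, 0], "rotation": [0, 0, 0]}]'

```text
time: 8.72
eef_pos: [0.5676, -0.0857, 0.0535]
tcp_rot: [0.707, 0.015, -0.007, -0.707]
contact_force: [-1.4, -1.6, -0.7]
opening: 0.003
```

Request:
arm_command --steps '[{"hand": 0, "travel": [0.008, 0, 0], "rotation": [0, 0, 0]}]'

```text
time: 8.85
eef_pos: [0.5704, -0.0856, 0.0536]
tcp_rot: [0.707, 0.015, -0.007, -0.707]
contact_force: [-1.3, -1.6, 0.3]
opening: 0.0
```

Request:
arm_command --steps '[{"hand": 0, "travel": [0.007, 0, 0], "rotation": [0, 0, 0]}]'

```text
time: 8.98
eef_pos: [0.5727, -0.0856, 0.0536]
tcp_rot: [0.707, 0.015, -0.007, -0.707]
contact_force: [-1.7, -0.9, -0.6]
opening: 0.0
```

Request:
arm_command --steps '[{"hand": 0, "travel": [0.007, 0, 0], "rotation": [0, 0, 0]}]'

```text
time: 9.1
eef_pos: [0.5736, -0.0856, 0.0535]
tcp_rot: [0.707, 0.013, -0.009, -0.707]
contact_force: [-10.0, -2.5, 5.5]
opening: -0.0
```

Force jumped to 10 N at x=0.5736, so the right drawer is on its stop. Backing off and moving to the left pull.

Request:
arm_command --steps '[{"hand": 0, "travel": [-0.12, 0, 0], "rotation": [0, 0, 0]}, {"hand": 0, "travel": [-0.12, 0, 0], "rotation": [0, 0, 0]}, {"hand": 0, "travel": [0, 0, 0.14], "rotation": [0, 0, 0]}, {"hand": 0, "travel": [0, 0, 0.14], "rotation": [0, 0, 0]}, {"hand": 0, "travel": [0, 0, 0.12], "rotation": [0, 0, 0]}, {"hand": 0, "travel": [0, 0, 0], "rotation": [0, 0, 0]}, {"hand": 0, "travel": [0, 0, 0], "rotation": [0, 0, 0]}]'

```text
time: 9.98
eef_pos: [0.5017, 0.0344, 0.0564]
tcp_rot: [0.707, 0.018, -0.001, -0.707]
contact_force: [-0.4, 0.5, -0.5]
opening: 0.001
```

```bash
python3 - <<'E'
from h import *
delta([.573,.04,.053])
im,D=ctrl.read_camera("top");cv2.imwrite("pics/t3.png",cv2.resize(im[100:230,140:340],None,fx=4,fy=4))
E
```

```text
t 9.97 p [0.5017 0.0344 0.0564] F [-0.4  0.5 -0.5] op 0.0
[[0.999, 0.024, -0.026], [0.026, -0.001, 1.0], [0.024, -1.0, -0.001]]
rot units [0.002 0.021 0.047]
travel units [0.238 0.017 0.012]
```

View pics/t3.png

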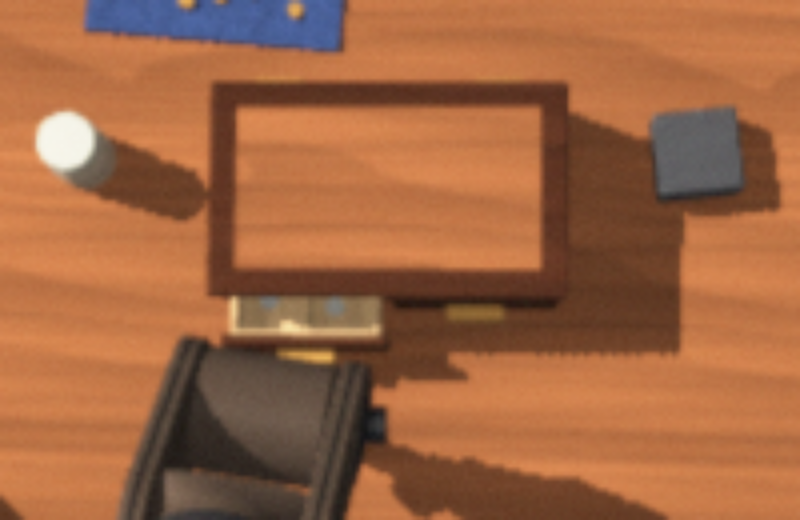

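The right drawer is home, with its pull at (475,313) against the lid's edge, and the chest's outline has not changed. Pushing the left drawer.

Request:
arm_command --steps '[{"hand": 0, "travel": [0.03, 0.01, 0.015], "rotation": [0, 0, 0.045]}, {"hand": 0, "travel": [0.03, 0, 0], "rotation": [0, 0, 0]}, {"hand": 0, "travel": [0.03, 0, 0], "rotation": [0, 0, 0]}, {"hand": 0, "travel": [0.03, 0, 0], "rotation": [0, 0, 0]}, {"hand": 0, "travel": [0.03, 0, 0], "rotation": [0, 0, 0]}, {"hand": 0, "travel": [0.03, 0, 0], "rotation": [0, 0, 0]}]'

```text
time: 10.78
eef_pos: [0.5592, 0.0379, 0.0531]
tcp_rot: [0.707, 0.007, -0.009, -0.707]
contact_force: [-2.4, -0.6, 1.0]
opening: -0.001
```

Request:
arm_command --steps '[{"hand": 0, "travel": [0.02, 0, 0], "rotation": [0, 0, 0]}, {"hand": 0, "travel": [0.01, 0, 0], "rotation": [0, 0, 0]}]'

```text
time: 11.02
eef_pos: [0.569, 0.0381, 0.0529]
tcp_rot: [0.708, 0.006, -0.009, -0.707]
contact_force: [-2.5, -0.7, 1.4]
opening: -0.0
```

Request:
arm_command --steps '[{"hand": 0, "travel": [0.007, 0, 0], "rotation": [0, 0, 0]}]'

```text
time: 11.15
eef_pos: [0.5711, 0.0381, 0.0528]
tcp_rot: [0.708, 0.006, -0.009, -0.707]
contact_force: [-1.1, -1.2, 1.0]
opening: -0.004
```

Request:
arm_command --steps '[{"hand": 0, "travel": [0.006, 0, 0], "rotation": [0, 0, 0]}]'

```text
time: 11.28
eef_pos: [0.5718, 0.0382, 0.0527]
tcp_rot: [0.708, 0.005, -0.011, -0.707]
contact_force: [-7.9, -1.7, 5.3]
opening: 0.001
```

Request:
arm_command --steps '[{"hand": 0, "travel": [0.006, 0, 0], "rotation": [0, 0, 0]}]'

```text
time: 11.4
eef_pos: [0.5719, 0.0382, 0.0524]
tcp_rot: [0.708, 0.003, -0.013, -0.707]
contact_force: [-7.7, -2.1, 6.2]
opening: -0.003
```

The left drawer is on its stop as well: 8 N, x stays at 0.572. Backing well away and checking.

Request:
arm_command --steps '[{"hand": 0, "travel": [-0.1, 0, 0], "rotation": [0, 0, 0]}, {"hand": 0, "travel": [-0.12, 0, 0], "rotation": [0, 0, 0]}, {"hand": 0, "travel": [0, -0.15, 0], "rotation": [0, 0, 0]}, {"hand": 0, "travel": [0, -0.15, 0.1], "rotation": [0, 0, 0]}, {"hand": 0, "travel": [0, -0.15, 0.16], "rotation": [0, 0, 0]}, {"hand": 0, "travel": [0, -0.1, 0.18], "rotation": [0, 0, 0]}, {"hand": 0, "travel": [0, 0, 0.18], "rotation": [0, 0, 0]}, {"hand": 0, "travel": [0, 0, 0.18], "rotation": [0, 0, 0]}, {"hand": 0, "travel": [0, 0, 0.18], "rotation": [0, 0, 0]}, {"hand": 0, "travel": [0, 0, 0], "rotation": [0, 0, 0]}, {"hand": 0, "travel": [0, 0, 0], "rotation": [0, 0, 0]}]'

```text
time: 12.78
eef_pos: [0.5036, 0.339, 0.2248]
tcp_rot: [-0.704, -0.01, 0.003, 0.71]
contact_force: [0.0, -1.0, -1.1]
opening: 0.001
```

```bash
python3 - <<'E'
from h import *
s=ctrl.get_state();print(s["time"],s["eef_pos"],s["contact_force"])
im,D=ctrl.read_camera("top");C=cloud("top",D);cv2.imwrite("pics/t4.png",cv2.resize(im[100:230,140:340],None,fx=4,fy=4))
C0=cloud("top",np.load("top0.npy"))
for t in["lid","bench_block","jar","pliers"]:
    r=ctrl.masks_of("top",t)
    if r: print(t,round(r[0]["score"],2),np.percentile(C[r[0]["region"]&(D>0)],[2,50,98],axis=0).round(3).tolist())
Q=C[168:186,195:282].reshape(-1,3)
Q=Q[(Q[:,2]>.03)&(Q[:,2]<.045)];
for a,b in((-.11,-.066),(.02,.06)):
    q=Q[(Q[:,1]>a)&(Q[:,1]<b)];print("pull",len(q),np.percentile(q[:,0],[1,5,50]).round(4))
for u in(216,259):
  print([C[v,u].round(3).tolist() for v in range(170,182)])
m=(abs(C[...,2]-.082)<.006)&(C[...,0]>.55)&(C[...,0]<.8)&(abs(C[...,1]+.02)<.15)
P=C[m];print("lid rect",cv2.minAreaRect(P[:,:2].astype(np.float32)));A=np.linalg.lstsq(np.c_[P[:,:2],np.ones(len(P))],P[:,2],rcond=None)[0];print(A)
E
```

```text
12.775 [0.50355636 0.33896954 0.22484366] [ 0.0327927  -0.98618334 -1.12680929]
lid 0.58 [[0.598, -0.146, 0.077], [0.674, -0.021, 0.082], [0.751, 0.104, 0.087]]
bench_block 0.61 [[0.584, -0.012, 0.015], [0.595, 0.037, 0.041], [0.598, 0.082, 0.054]]
jar 0.74 [[0.687, 0.195, 0.018], [0.704, 0.212, 0.063], [0.724, 0.234, 0.069]]
pliers 0.84 [[0.326, -0.489, 0.003], [0.383, -0.457, 0.01], [0.449, -0.438, 0.015]]
pull 59 [0.5857 0.586  0.5915]
pull 63 [0.5833 0.5836 0.5896]
[[0.604, 0.036, 0.083], [0.601, 0.036, 0.083], [0.598, 0.036, 0.084], [0.596, 0.036, 0.08], [0.597, 0.039, 0.052], [0.595, 0.04, 0.045], [0.592, 0.04, 0.041], [0.59, 0.04, 0.038], [0.586, 0.04, 0.041], [0.584, 0.04, 0.038], [0.585, 0.044, 0.0], [0.582, 0.044, -0.002]]
[[0.607, -0.087, 0.08], [0.604, -0.087, 0.081], [0.601, -0.087, 0.083], [0.598, -0.087, 0.08], [0.599, -0.087, 0.057], [0.597, -0.088, 0.047], [0.595, -0.088, 0.039], [0.592, -0.088, 0.039], [0.589, -0.088, 0.042], [0.586, -0.088, 0.039], [0.587, -0.088, 0.003], [0.585, -0.088, -0.001]]
lid rect ((0.676243245601654, -0.020066678524017334), (0.16004678606987, 0.2591628134250641), 0.9070324897766113)
[-0.00179662  0.00071029  0.08338831]
```

View pics/t4.png

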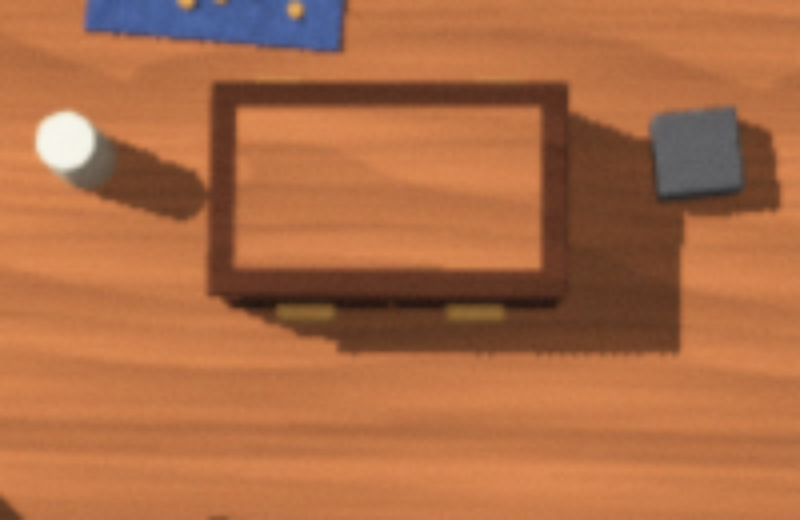

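The top view shows the lid flat and both pulls level, at (305,313) and (475,313), about 12 mm in front of the lid edge as they should be when home. The block and jar are in the same pixels as at the start. Handing in.

```bash
python3 -c "
from plant import ctrl
print(ctrl.sign_off())"
```

```text
the job is handed in; nothing more can be done
None
```

I pressed the lid shut and pushed both drawers home with the closed fingertips, then backed the arm clear and handed the job in at about 13 s of the 53 s allowed. The hand-in reports no verdict, so these are my own last checks:

- **Lid:** it lies flat, tilted about 0.002 rad with its top at 82–83 mm. Pressing met a firm stop at about 16 N.
- **Drawers:** both stopped firmly, the right at about 10 N and the left at about 8 N. The pull faces measure about 12 mm in front of the lid edge, which matches fully home to within about 2 mm.
- **Chest:** its outline in the top picture did not change after the lid was shut. From the camera fits its origin is within about 3 mm of the first estimate (0.680 against 0.677 m in x), which is within the measuring error.
- **Jar and pliers:** both measured within about 6 mm of where they started.
- **Bench block:** the network's last report was wrong, because it marked a drawer front instead. I judged the block by the picture, where it sits in the same pixels as at the start.

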